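# Release and shut the bangle tray

## Robot

A 6-joint arm with a two-finger parallel gripper is mounted at the origin on the work surface. World frame = base frame: x ahead of the robot, y to its left, z up, the work surface at z = 0. Lengths are in m, angles in rad, forces in N, time in s.
With the tool pointing down it reaches from about 0.3 to 0.875 m from the base axis. Payload 6.4 kg.
Tool frame: the origin (TCP) lies at the very end of the fingers, on their centre line; the grasp point (between the pads) lies 19 mm behind it; z points along the fingers, y is the line along which they close (so a half turn about z gives the same grasp; the last joint's range is limited). The gripper opens to 85 mm and grips with 20 to 120 N. Pads are 22 mm wide; open, the fingers measure 114 mm over their backs; the gripper's body (76 mm by 85 mm) begins 54 mm behind the grasp point. The pads swing forward as they close: fully open they stand 13 mm farther back than shut.
Start: joints at [-1.393, 0.181, 1.607, -0, 1.354, -0.206], TCP at [0.215, -0.533, 0.231] pointing down, gripper open.
Joint ranges: [-2.99, 2.99], [-0.89, 2.07], [0.3, 2.58], [-1.14, 4.28], [0, 2.63], [-3.12, 3.12]. Speed limits (rad/s): [2.57, 2.57, 3.01, 3.14, 3.14, 3.14].

## Interface

Orientations are given as a unit quaternion [w, x, y, z].
In Python, from bench import ctrl gives the robot as it stands.
- The arm moves only by the tool tcp_steps, called after "Call:" in YAML: its name, and indented under it one key for each argument. Schema: {"type":"object","properties":{"ticks":{"type":"object","properties":{"x":{"type":"array","items":{"type":"number"},"minItems":1,"maxItems":10},"y":{"type":"array","items":{"type":"number"},"minItems":1,"maxItems":10},"z":{"type":"array","items":{"type":"number"},"minItems":1,"maxItems":10},"rx":{"type":"array","items":{"type":"number"},"minItems":1,"maxItems":10},"ry":{"type":"array","items":{"type":"number"},"minItems":1,"maxItems":10},"rz":{"type":"array","items":{"type":"number"},"minItems":1,"maxItems":10},"jaw":{"type":"array","items":{"type":"number"},"minItems":1,"maxItems":10}},"additionalProperties":false,"required":["x","y","z","rx","ry","rz","jaw"]},"only":{"type":"string"},"quiet":{"type":"boolean"},"lines":{"type":"string"}},"required":["ticks"],"additionalProperties":false}. ticks is an object with one list for each field, all of the same length, 1 to 10, a row being the entries at one place: x, y, z (the shift in units of 50 mm), rx, ry, rz (a rotation vector in units of 0.2 rad), jaw (the opening from 0.0 (shut) to 1.0 (fully open)); each row is the pose to reach, as a shift and turn from the pose commanded when the call began, along the tool's axes at that moment; what a row does not reach only later rows make up. A row lasts 1/8 s, in which the tool goes at most 0.0625 m and 0.188 rad, less where a joint would pass 70% of its speed; a pose out of reach is approached as far as the arm can. The fingers move at their own pace and stop on an object; the grip force is fixed at half the most. Time passes only in rows, so rows that do not move let the fingers close. The tool returns the time, the measured TCP pose, the force, the opening and the grip force at its end. only (a regular expression) keeps the lines of the reply that match it, lines (a string "A,B") keeps lines A to B, and quiet returns only ok. Input that does not fit is refused with a message, and nothing moves.
- ctrl.get_obs(): the state, without advancing time (a new reading comes with each control period).
- ctrl.camera(name): name is "scene" or "top" or "wrist"; returns the picture (400x640x3 uint8, blue, green, red); there is no depth.
- ctrl.camera_params(name): a dict with "fovy" (degrees; the focal length in pixels is half the picture's height over the tangent of half this angle, whatever the lens; pixels are square), "cx", "cy" (the principal point, pixels), "view" (4x4, takes a point from world to camera coordinates). Camera axes: x right, y up, looking along -z (the intrinsics and any distortion apply to the point x, -y, -z); pixel columns grow to the right and rows downward; lengths in m; the calibration is good to about 2 mm. A picture is of the moment at which its call begins: read the wrist's pose just before it. camera_params takes no time and is no camera call; for the wrist camera it gives the pose at the moment of the call.
- ctrl.hand_in(): hands the job in; it is judged then, once.
The state is a dict: "time_s": time; "q": joint angles; "dq": joint speeds; "joint_efforts": joint torques, N m; "eef_pos": TCP position; "eef_rot": TCP orientation; "wrist_force": force on the tool from outside, world axes, zero at the start; "torque": the same for the moment, N m; "opening": opening from 0.0 (shut) to 1.0 (fully open); "grasp_force": force on a finger pad.
Only numpy, scipy, OpenCV 4.12 (cv2) and the standard library are available. Lean on these libraries where they do the work, as an engineer would, in place of code of your own. Each camera call takes 0.05 s, during which the arm holds its last target. There are 200 camera calls.

## Task

Two slide-out trays of the jeweller's bench stand fully extended and locked: shut the wide one with the bangles in it. Press down the flat steel release lever on its right-hand slide (seen from the robot), which stays down by itself, then push that tray fully home into its housing. Leave the narrow tray with the small castings out, and do not press its lever.

Things in the scene. Friction and masses are not known exactly. Their poses are not given: they have to be found in the camera images.
- wide_pad (a point): Middle of the top face of the wide tray's release lever: a bare steel plate 45 mm (x) by 40 mm (y), 66 mm above the bench, at the tray's right-hand side (-y) just in front of the grey housing. It is 36 mm outside the tray's side wall. Axes as the tray's: x the way the tray shuts, y to its left, z up (they tilt with the lever).
- wide_lever (a joint): Angle of that lever about its hinge along y, 47 mm from the pad's middle towards the housing and 21 mm below its face. About 0 up (tray locked), 0.4 rad at its lower stop (about 20 mm down at the pad's middle); from 0.25 rad the tray is free. Takes about 4 N at the pad and stays where it is left (no spring).
- wide_front (a point): Top edge, mid-width, of the outer (robot-side) face of the wide tray's front panel: plain aluminium, 194 mm wide, 8 mm thick, 13 to 79 mm above the bench, no handle. Behind it the tray: 180 x 180 mm, sides 48 mm high. The housing is 87 mm high, with punches to 150 mm standing 140 mm behind its mouth. Home, the panel is 10 mm proud of it. x: the way the tray shuts (away from robot), y left, z up.
- wide_tray (a joint): Travel of the wide tray in m: 0 fully extended and locked (2 mm of play), 0.155 fully home against its stop. Running it takes about 2 to 4 N.
- narrow_lever (a joint): Angle of the same kind of lever on the narrow tray (110 mm wide, small brass castings on a black rubber insert), 0 when up. To be left alone.
- narrow_tray (a joint): Travel of the narrow tray in m: 0 fully extended, to stay there.

How it is judged:
On the way:
1. the wide tray's release lever is pressed down while the tray is still out (value of joint wide_lever above 0.25 rad and value of joint wide_tray below 0.02 m), for 0.1 s.
At the end, for the whole second after the job is handed in: the wide tray is home within 15 mm of its stop (0.140 m or more of its 0.155 m travel) and at rest; the narrow tray is still fully out (within 15 mm) and its lever still up (under 0.15 rad) (value of joint wide_tray above 0.14 m and velocity of joint wide_tray between -0.01 and 0.01 m/s and value of joint narrow_tray below 0.015 m and value of joint narrow_lever below 0.15 rad); the robot touches nothing.
It fails at once if the narrow tray's release lever is pressed (0.15 rad or more) (value of joint narrow_lever above 0.15 rad).
It also fails if it takes over 35 s, if anything falls off the work surface, if the arm or the gripper's body presses on something with over 40 N, if the wrist force passes 120 N, or if a joint passes its speed limit or range.

## Working session

There is one attempt and no reset: what is moved stays moved. The work goes in short steps, Python scripts to look and compute and a tool call to move; the robot and the scene stay as the last step left them, time stands still between calls to the robot, and variables do not carry over. Pictures are saved under pics/ and viewed, at most 10 in all, crops included, and the job is handed in when it is done.

```bash
mkdir -p pics
```

Run:
```python
from bench import ctrl
import cv2
for n in("scene","top"):
    cv2.imwrite(f"pics/{n}0.png",ctrl.camera(n)); p=ctrl.camera_params(n); print(n,p)
o=ctrl.get_obs(); print(o["time_s"],o["eef_pos"],o["eef_rot"],o["opening"])
```

```text
scene {'fovy': 43.02038944385565, 'cx': 311.89615337828315, 'cy': 202.09280164800637, 'view': array([[-7.35791774e-01,  6.77207582e-01,  5.97385824e-04,
         4.53303697e-01],
       [-3.41842365e-01, -3.72175833e-01,  8.62918853e-01,
         8.80322257e-02],
       [ 5.84597522e-01,  6.34724382e-01,  5.05342158e-01,
        -1.58285766e+00],
       [ 0.00000000e+00,  0.00000000e+00,  0.00000000e+00,
         1.00000000e+00]])}
top {'fovy': 51.03192541107642, 'cx': 327.70737104172866, 'cy': 204.93865615279688, 'view': array([[-0.01083221, -0.99978472,  0.01769692, -0.06914271],
       [ 0.98255269, -0.00735602,  0.18583893, -0.57099047],
       [-0.18566875,  0.0194012 ,  0.98242084, -0.92618027],
       [ 0.        ,  0.        ,  0.        ,  1.        ]])}
0.1 [ 0.21523761 -0.53266747  0.23046533] [-7.91781097e-04  9.81642888e-01  1.90726540e-01  1.67258974e-05] 0.9993818373546669
```

View pics/scene0.png

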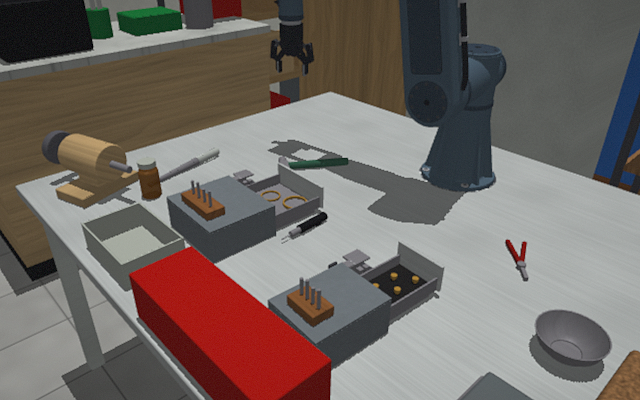

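View pics/top0.png

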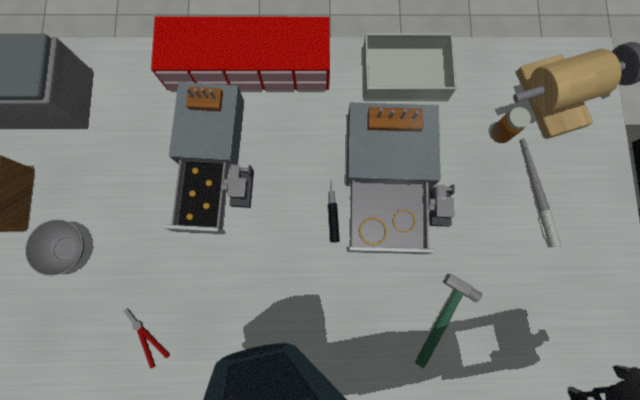

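Top view: the wide tray has corners near (350,250)/(432,252) and its lever near (444,202). The narrow tray is on the left. I'll enlarge both views.

Run:
```python
import cv2
a=cv2.imread("pics/top0.png")[165:265,335:468]; cv2.imwrite("pics/topc.png",cv2.resize(a,None,fx=6,fy=6,interpolation=cv2.INTER_CUBIC)[:600,:798])
a=cv2.imread("pics/scene0.png")[155:235,225:332]; cv2.imwrite("pics/scenec.png",cv2.resize(a,None,fx=7,fy=7,interpolation=cv2.INTER_CUBIC))
```

```text
(no output)
```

View pics/topc.png

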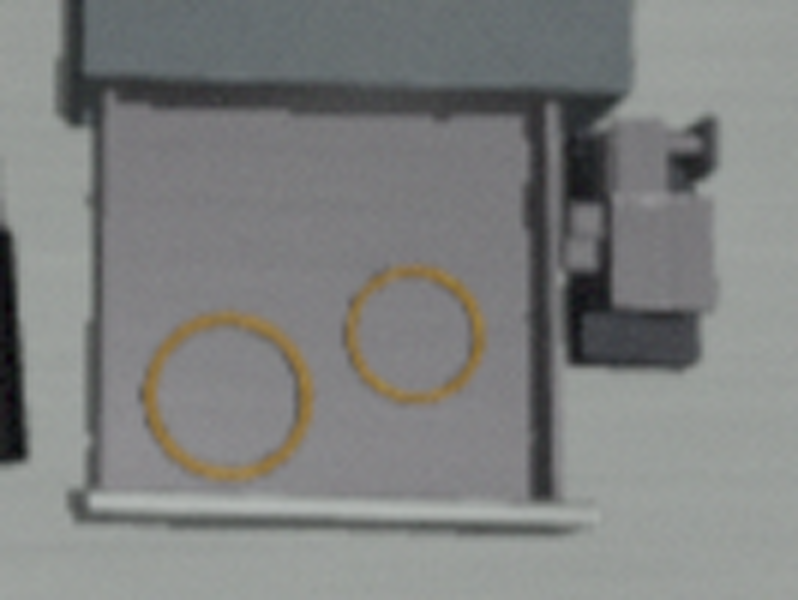

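View pics/scenec.png

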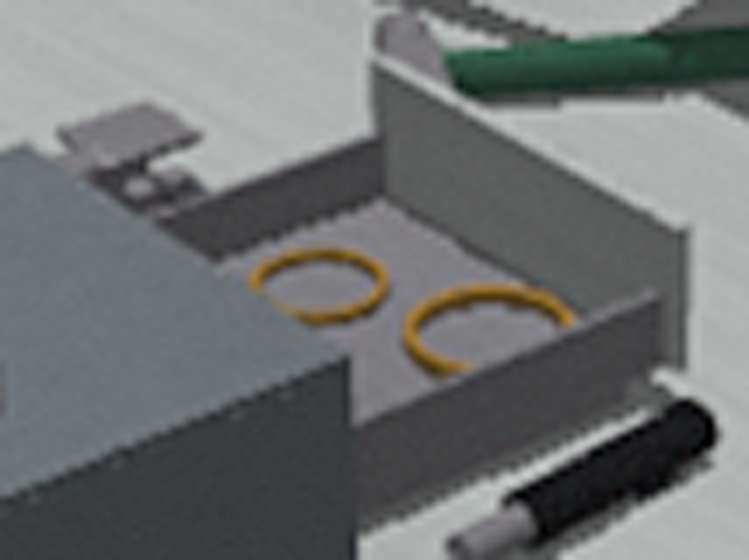

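The enlargements show the pad centred at about (663,250) in the top crop and (131,134) in the scene crop. The front panel's top edge runs (85,512)–(597,522) in the top crop and (375,58)–(688,231) in the scene crop. I'll triangulate both.

Create h.py:
```python
import numpy as np
from bench import ctrl
def ray(n,u,v):
    p=ctrl.camera_params(n); f=200/np.tan(np.radians(p["fovy"]/2)); V=p["view"]
    d=V[:3,:3].T@np.array([(u-p["cx"])/f,-(v-p["cy"])/f,-1]); return -V[:3,:3].T@V[:3,3],d
def plane(n,u,v,z):
    c,d=ray(n,u,v); return c+d*(z-c[2])/d[2]
def tri(a,b):
    (c,d),(e,g)=ray(*a),ray(*b); s=np.linalg.lstsq(np.c_[d,-g],e-c,rcond=None)[0]
    p,q=c+s[0]*d,e+s[1]*g; return (p+q)/2,np.linalg.norm(p-q)
```

Run:
```python
from h import *
np.set_printoptions(precision=4,suppress=True)
T=lambda x,y:("top",335+(x+.5)/6-.5,165+(y+.5)/6-.5)
S=lambda x,y:("scene",225+(x+.5)/7-.5,155+(y+.5)/7-.5)
print("pad",tri(T(663,250),S(131,134)),plane(*T(663,250),.066),plane(*S(131,134),.066))
print("panelL",tri(T(85,512),S(688,231)),plane(*T(85,512),.079),plane(*S(688,231),.079))
print("panelR",tri(T(597,522),S(375,58)),plane(*T(597,522),.079),plane(*S(375,58),.079))
for c in((612,195),(714,195),(714,308),(612,305)):print(plane(*T(*c),.066))
for c in((105,85),(625,93)):print("mouth",plane(*T(*c),.087))
o=ctrl.get_obs()
from scipy.spatial.transform import Rotation as R
print(R.from_quat(np.roll(o["eef_rot"],-1)).as_matrix())
```

```text
pad (array([ 0.5627, -0.3465,  0.065 ]), np.float64(0.0010901684487905092)) [ 0.563  -0.3466  0.066 ] [ 0.5636 -0.3443  0.066 ]
panelL (array([ 0.464 , -0.1209,  0.0743]), np.float64(0.0019046999565232466)) [ 0.4629 -0.1198  0.079 ] [ 0.4704 -0.1155  0.079 ]
panelR (array([ 0.4588, -0.3133,  0.0763]), np.float64(0.00343544263356662)) [ 0.4574 -0.3113  0.079 ] [ 0.4629 -0.3108  0.079 ]
[ 0.5848 -0.3281  0.066 ]
[ 0.5845 -0.3679  0.066 ]
[ 0.5401 -0.3649  0.066 ]
[ 0.5416 -0.3255  0.066 ]
mouth [ 0.6247 -0.1302  0.087 ]
mouth [ 0.6203 -0.3294  0.087 ]
[[ 0.9272  0.3745 -0.0003]
 [ 0.3745 -0.9272  0.0016]
 [ 0.0003 -0.0015 -1.    ]]
```

Both views agree. The pad is at (0.563, -0.346, 0.066), the panel's middle is at (0.461, -0.217, ~0.077), and the shutting axis is yawed about -0.025 rad. Next I'll go above the pad with the fingers shut and aligned.

Units first: shifts go in units of 50 mm and turns go in units of 0.2 rad. So 0.388 m is 7.76, 0.15 m is 3, 0.409 rad is 2.045.

Call:
tcp_steps:
  ticks: {"x": [1, 2, 3, 4, 5, 6, 6.9, 7.76, 7.76, 7.76], "y": [-0.12, -0.24, -0.36, -0.48, -0.6, -0.7, -0.8, -0.9, -0.9, -0.9], "z": [0.2, 0.4, 0.6, 0.8, 1, 1.2, 1.4, 1.6, 1.6, 1.6], "rx": [0, 0, 0, 0, 0, 0, 0, 0, 0, 0], "ry": [0, 0, 0, 0, 0, 0, 0, 0, 0, 0], "rz": [0.25, 0.5, 0.8, 1.05, 1.3, 1.55, 1.8, 2.045, 2.045, 2.045], "jaw": [0, 0, 0, 0, 0, 0, 0, 0, 0, 0]}

```text
time_s: 1.35
eef_pos: [0.5577, -0.3461, 0.1508]
eef_rot: [-0.0, 1.0, -0.012, -0.001]
wrist_force: [-0.3, -0.0, 0.6]
opening: 0.001
grasp_force: 0.0
```

Run:
```python
from h import *
import cv2
cv2.imwrite("pics/w1.png",ctrl.camera("wrist"));o=ctrl.get_obs();print(o["eef_pos"],o["eef_rot"],o["q"],o["time_s"])
```

```text
[ 0.55751127 -0.34666701  0.15121522] [ 1.52019531e-05  9.99919469e-01 -1.26876270e-02 -2.80772159e-04] [-7.36520977e-01  4.32228068e-01  1.45463181e+00 -4.15183906e-04
  1.25513342e+00  8.59780257e-01] 1.4
```

View pics/w1.png

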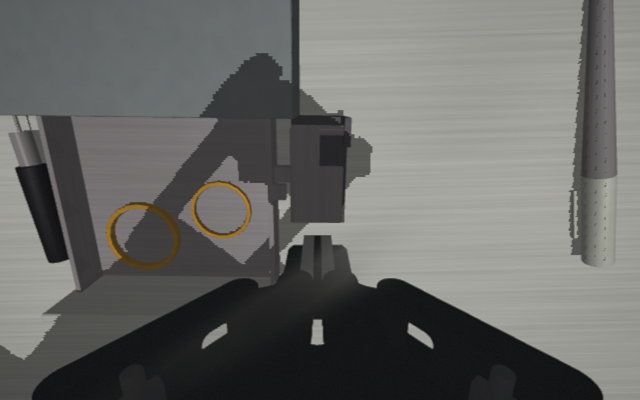

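The wrist view shows the shut fingers at column 318, centred on the pad (columns 290–345). Now I'll descend and press.

Converted, 0.098 m is 1.96, 0.094 m is 1.88.

Call:
tcp_steps:
  ticks: {"x": [0, 0, 0, 0, 0, 0, 0], "y": [0, 0, 0, 0, 0, 0, 0], "z": [0.8, 1.5, 1.64, 1.76, 1.88, 1.96, 1.96], "rx": [0, 0, 0, 0, 0, 0, 0], "ry": [0, 0, 0, 0, 0, 0, 0], "rz": [0, 0, 0, 0, 0, 0, 0], "jaw": [0, 0, 0, 0, 0, 0, 0]}

```text
time_s: 2.28
eef_pos: [0.5584, -0.3475, 0.0552]
eef_rot: [0.001, 1.0, -0.013, 0.001]
wrist_force: [-3.2, -0.4, 2.0]
opening: 0.0
grasp_force: 1.5
```

Call:
tcp_steps:
  ticks: {"x": [0, 0, 0, 0], "y": [0, 0, 0, 0], "z": [0.06, 0.12, 0.16, 0.16], "rx": [0, 0, 0, 0], "ry": [0, 0, 0, 0], "rz": [0, 0, 0, 0], "jaw": [0, 0, 0, 0]}

```text
time_s: 2.78
eef_pos: [0.5579, -0.3476, 0.0482]
eef_rot: [0.001, 1.0, -0.013, -0.0]
wrist_force: [-10.0, 0.6, 13.0]
opening: 0.002
grasp_force: 8.3
```

The force has risen to 13 N, which suggests the stop. I'll lift and check.

Converted, -0.1 m is -2, -0.17 m is -3.4.

Call:
tcp_steps:
  ticks: {"x": [0, -0.4, -1.6, -2.6, -3.4, -3.4, -3.4], "y": [0, 0, -0.8, -1.6, -2.2, -2.5, -2.5], "z": [-0.8, -1.8, -2, -2, -2, -2, -2], "rx": [0, 0, 0, 0, 0, 0, 0], "ry": [0, 0, 0, 0, 0, 0, 0], "rz": [0, 0, 0, 0, 0, 0, 0], "jaw": [0, 0, 0, 0, 0, 0, 0]}

```text
time_s: 3.65
eef_pos: [0.3926, -0.2172, 0.1466]
eef_rot: [0.001, 1.0, -0.012, 0.002]
wrist_force: [-0.9, -1.0, -0.1]
opening: 0.002
grasp_force: 0.0
```

Run:
```python
import cv2
from h import *
a=ctrl.camera("scene")[155:235,225:332]; b=cv2.imread("pics/scene0.png")[155:235,225:332]
cv2.imwrite("pics/c2.png",np.hstack([cv2.resize(i,(396,296),interpolation=cv2.INTER_CUBIC) for i in(b,a)]))
```

```text
(no output)
```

View pics/c2.png

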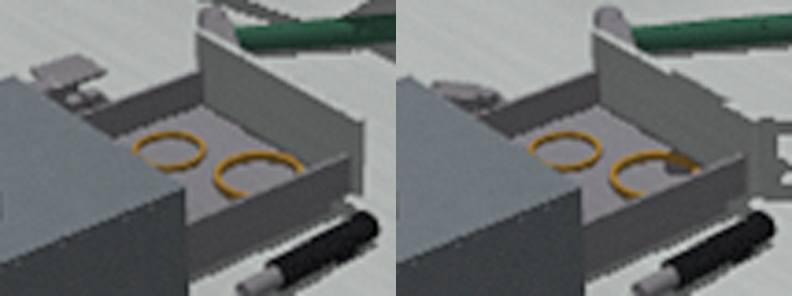

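The lever is tilted down (at (465,92) in the right half) and the tray is still out. Next I'll go down in front of the panel and push.

Converted, 0.14 m is 2.8, 0.125 m is 2.5.

Call:
tcp_steps:
  ticks: {"x": [0, 0, 0.6, 1, 1.3, 1.6, 1.9, 2.2, 2.5, 2.8], "y": [0, 0, 0, 0, 0, 0, 0, 0, 0, 0], "z": [1, 1.96, 1.96, 1.96, 1.96, 1.96, 1.96, 1.96, 1.96, 1.96], "rx": [0, 0, 0, 0, 0, 0, 0, 0, 0, 0], "ry": [0, 0, 0, 0, 0, 0, 0, 0, 0, 0], "rz": [0, 0, 0, 0, 0, 0, 0, 0, 0, 0], "jaw": [0, 0, 0, 0, 0, 0, 0, 0, 0, 0]}

```text
time_s: 4.95
eef_pos: [0.5324, -0.2205, 0.0474]
eef_rot: [0.0, 1.0, -0.013, 0.0]
wrist_force: [-2.9, -1.7, 2.0]
opening: 0.001
grasp_force: 1.4
```

Converted, 0.067 m is 1.34, 0.062 m is 1.24.

Call:
tcp_steps:
  ticks: {"x": [0.3, 0.6, 0.9, 1.1, 1.24, 1.34, 1.34], "y": [0, 0, 0, 0, 0, 0, 0], "z": [0, 0, 0, 0, 0, 0, 0], "rx": [0, 0, 0, 0, 0, 0, 0], "ry": [0, 0, 0, 0, 0, 0, 0], "rz": [0, 0, 0, 0, 0, 0, 0], "jaw": [0, 0, 0, 0, 0, 0, 0]}

```text
time_s: 5.82
eef_pos: [0.5989, -0.2219, 0.0474]
eef_rot: [-0.0, 1.0, -0.013, 0.0]
wrist_force: [0.2, 0.0, -0.0]
opening: -0.004
grasp_force: 0.0
```

Converted, 0.009 m is 0.18, 0.006 m is 0.12.

Call:
tcp_steps:
  ticks: {"x": [0.06, 0.12, 0.18, 0.18], "y": [0, 0, 0, 0], "z": [0, 0, 0, 0], "rx": [0, 0, 0, 0], "ry": [0, 0, 0, 0], "rz": [0, 0, 0, 0], "jaw": [0, 0, 0, 0]}

```text
time_s: 6.32
eef_pos: [0.6038, -0.2221, 0.0472]
eef_rot: [-0.001, 1.0, -0.012, -0.004]
wrist_force: [-17.3, 0.3, 12.1]
opening: 0.001
grasp_force: 8.9
```

The arm stalled at 17 N with x = 0.604, so the tray is against its stop as predicted (~0.605). I'll back off, raise and look.

Call:
tcp_steps:
  ticks: {"x": [-0.6, -1.6, -2.6, -3.6, -4.6, -4.6, -4.6], "y": [0, 0, 0, 0, 0, 0, 0], "z": [0, 0, -0.6, -1.6, -2.6, -2.6, -2.6], "rx": [0, 0, 0, 0, 0, 0, 0], "ry": [0, 0, 0, 0, 0, 0, 0], "rz": [0, 0, 0, 0, 0, 0, 0], "jaw": [0, 0, 0, 0, 0, 0, 0]}

```text
time_s: 7.2
eef_pos: [0.378, -0.2175, 0.1789]
eef_rot: [0.001, 1.0, -0.013, 0.002]
wrist_force: [0.6, -0.6, -0.2]
opening: -0.001
grasp_force: 0.0
```

Run:
```python
import cv2
from h import *
cv2.imwrite("pics/top3.png",ctrl.camera("top"))
```

```text
(no output)
```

View pics/top3.png

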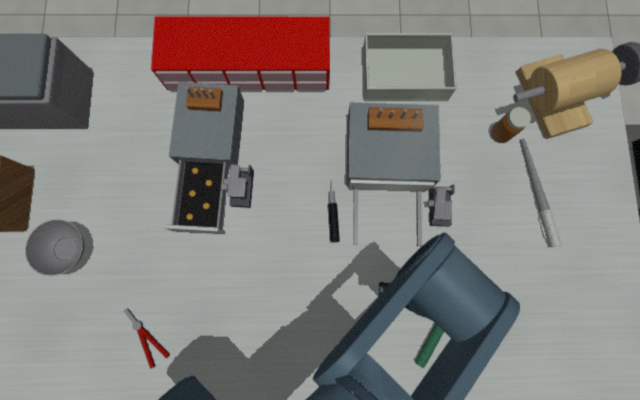

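The panel now sits at the housing mouth (row ~184), the narrow tray is unchanged, and the robot is clear.

```bash
python3 -c "
from bench import ctrl
print(ctrl.hand_in())"
```

```text
the job is handed in; nothing more can be done
None
```

The wide tray's lever is down and the tray is pushed home against its stop; the narrow tray and its lever were left alone, and I handed the job in at about 7 s (no verdict was returned).

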